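# Set the paper trimmer's back stop with its knurled wheel

### The arm

A 6-joint arm with a two-finger parallel gripper is mounted at the origin on the work surface. World frame = base frame: x ahead of the robot, y to its left, z up, the work surface at z = 0. Lengths are in m, angles in rad, forces in N, time in s.
With the tool pointing down it reaches from about 0.35 to 0.875 m from the base axis. Payload 15.5 kg.
Tool frame: the origin (TCP) lies midway between the tips of the shut fingers; the grasp point (between the pads) lies 19 mm behind it; z points along the fingers, y is the line along which they close (so a half turn about z gives the same grasp; the last joint's range is limited). The gripper opens to 85 mm and grips with 20 to 120 N. Pads are 22 mm wide; open, the fingers measure 114 mm over their backs; the gripper's body (76 mm by 85 mm) begins 54 mm behind the grasp point. The pads swing forward as they close: fully open they stand 13 mm farther back than shut.
Start: joints at [1.147, 0.494, 1.345, -0, 1.302, -0.096], TCP at [0.202, 0.592, 0.231] pointing down, gripper open.
Joint ranges: [-2.91, 2.91], [-0.82, 2.16], [0.22, 2.67], [-1.22, 4.37], [0.12, 2.79], [-3.08, 3.08]. Speed limits (rad/s): [1.89, 1.89, 2.57, 3.01, 3.01, 3.01].

### API

Orientations are given as [roll, pitch, yaw] about the fixed x, y, z axes, in that order (R = Rz(yaw) Ry(pitch) Rx(roll)).
In Python, from rig import * gives the robot as it stands. The module is installed in compiled form; this text tells all that it offers.
- The arm moves only by the shell command python3 -m handwheel 'ROWS'. ROWS is JSON, a list of rows, each a list of 3 entries, a list of its own where there are three numbers: the shift along the world's x, y, z in units of 0.3 m (1.0 is 0.3 m), then the turn, a rotation vector about the world's x, y, z in units of 180 degrees (1.0 is 180 degrees), then the gripper command: -1 is shut, 1 is fully open, values between are in proportion. In form: [[[tx, ty, tz], [wx, wy, wz], hand], ...]. A call has 1 to 5 rows; each row is the pose to reach, as a shift and turn from the pose commanded when the call began, turning the shorter way round; what a row does not reach only later rows make up. A row lasts 1/10 s, in which the tool goes at most 50 mm and 8.59 degrees, less where a joint would pass 70% of its speed; a pose out of reach is approached as far as the arm can. A call with a number of a shift or a turn outside -1 to 1 is refused whole. A call with a gripper value outside its range is refused whole. The fingers move at their own pace and stop on an object; the grip force is fixed at half the most. Time passes only in rows, so rows that repeat a pose let the fingers close. It gives the time, the measured TCP pose, the force, the opening and the grip force at its end, in the units of the state.
- state(): the state, without advancing time (a new reading comes with each control period).
- snapshot(name): name is "side" or "top" or "wrist"; returns the picture (420x560x3 uint8, blue, green, red); there is no depth.
- camera_model(name): a dict with "intrinsics" (3x3 intrinsics, pixels), "pose" (4x4, takes a point from camera to world coordinates); the wrist camera has in their place "T_tool_cam" (4x4, takes a point from camera to tool coordinates, whose origin is the TCP and whose axes are the flange's). Camera axes: x right, y down, z forward; pixel columns grow to the right and rows downward; lengths in m; the calibration is good to about 2 mm. A picture is of the moment at which its call begins: read the wrist's pose just before it. camera_model takes no time and is no camera call.
- job_done(): hands the job in; it is judged then, once.
The state is a dict: "clock": time; "qpos": joint angles; "joint_vel": joint speeds; "tau": joint torques, N m; "eef_pos": TCP position; "eef_rot": TCP orientation; "ft_force": force on the tool from outside, world axes, zero at the start; "torque": the same for the moment, N m; "gripper_width": finger opening in m; "gripper_force": force on a finger pad.
Only numpy, scipy, OpenCV 4.12 (cv2) and the standard library are available. Lean on these libraries where they do the work, as an engineer would, in place of code of your own. Each camera call takes 0.05 s, during which the arm holds its last target. There are 200 camera calls.

### The job

Set the paper trimmer's back stop for the next cut: with a fingertip on top of the knurled wheel, roll it towards the blade side, stroke after stroke, until the pointer of the back stop stands in line with the point of the gauge mark on the rail, and take the hand away. Work only through the wheel, do not touch the back stop itself, grip nothing, and leave the cards, the paperweight and all the other things lying where they are.

Things in the scene. Friction and masses are not known exactly. Their poses are not given: they have to be found in the camera images.
- trimmer: Lever paper trimmer, fixed; grey bed 260 (x) by 420 (y) mm, its top 38 mm over the table. Aluminium rail along the near edge: 34 mm wide, centre line at x = -105 mm, top 54 mm over the table. Blade arm and guard along the -y side, to 87 mm high. Origin: on the table under the bed's middle; x away from the operator, y to the left (away from the blade), z up. Place and yaw vary.
- wheel_axle (a point): Centre of the knurled wheel's axle, at the rail's left end, 65 mm over the table; the trimmer's axes, axle along x; does not turn. Steel wheel 52 mm in diameter, 18 mm wide: its top is 26 mm above this point (91 mm over the table). Grey cheeks beside it (10.5 to 23.5 mm either side along x, 70 mm long in y) reach 75 mm over the table, so only its top 16 mm stands free.
- wheel: Knurled steel wheel on that axle; origin at the axle's centre, x along the axle; turns about x. Rolling its top to the trimmer's -y (towards the blade) moves the stop the same way: 12 mm per rad, or 12 mm for 26 mm of rim; rolling back moves it back. Turns from 0.25 rad behind to 7 rad ahead of the start. Drag 2 to 3 N at the rim: a fingertip pressing 5 to 15 N rolls it. It stays where left.
- back_stop: Steel back stop, moved by the wheel only, not to be touched: a saddle 44 (x) by 50 (y) mm on the rail, 61 mm high over the table (its screw 65 mm), with a stop bar 14 mm wide, top 59 mm over the table, reaching 220 mm in +x over the bed. Origin: on the rail's centre line at the saddle's middle, 46 mm over the table; the trimmer's axes. It slides along y.
- pointer_tip (a point): Tip of the back stop's pointer: on an arm 60 mm ahead (-y) of the saddle's middle, a dark steel point 8 mm long facing the operator (-x). The tip lies over the rail's centre line, 58 mm over the table. Moves with the stop; the trimmer's axes.
- mark_tip (a point): Tip of the gauge mark: a small fixed dark steel clip, 18 mm wide, on the near half of the rail, with a like point facing +x; tip over the rail's centre line, 59 mm over the table; the trimmer's axes. At the start the pointer stands 21 to 49 mm to its +y side; the setting is right when the two tips face each other, at the same y of the trimmer.
- card_pad: Pad of blank white cards, 85 by 60 by 18 mm, lying loose on the bed between stop and blade; origin under its middle. Leave it.
- paperweight: Brass paperweight with a knob, 44 mm in diameter, 45 mm high, standing loose on the bed behind the stop bar; origin under its middle. Leave it.
- glue_jar: Glass glue jar, white cap, 60 mm in diameter, 65 mm high, on the table left of the trimmer; origin under its middle. Leave it.
- seal: Square stone seal, 26 by 26 mm, 62 mm high, on the table left of the trimmer; origin under its middle. Leave it.
- brush_cup: White cup, 76 mm in diameter, 95 mm high, with pencils up to 175 mm, on the table right of the trimmer; origin under its middle. Leave it.
- bone_folder: White bone folder, 150 by 22 by 6 mm, flat on the table at the left; origin under its middle, x along it. Leave it.
- knife: Paper knife with a cotton-wrapped handle 13 mm thick, about 180 mm long, lying on the wax cutting board at the left; origin under the middle of the handle, x towards the blade. Leave it.

How it is judged:
On the way:
1. a fingertip presses on the knurled wheel (contact force between the fingers and wheel above 1 N), for 0.1 s.
At the end, for the whole second after the job is handed in: The pointer's tip stands within 2 mm of the gauge mark's tip, measured along the rail, the wheel is at rest, and the cards, paperweight, jar, seal, cup, bone folder and knife are within 10 mm of where they were (y of pointer_tip in the frame of mark_tip between -0.002 and 0.002 m and angular speed of wheel below 0.05 rad/s and distance of each of card_pad, paperweight, glue_jar, seal, brush_cup, bone_folder, knife from where it was at the start of the episode below 0.01 m); the robot touches nothing.
It fails at once if the wheel is taken between the fingers (touched with the grasp point below the top of the wheel) instead of rolled under a fingertip (contact force between the fingers and wheel above 1 N and z of the grasp point in the frame of wheel_axle below 0.022 m).
It fails at once if the robot touches the back stop itself (more than 1 N) (contact force between any of the fingers, the arm and back_stop above 1 N).
It fails at once if a bystander is lifted, carried or pushed more than 10 mm (distance of any of card_pad, paperweight, glue_jar, seal, brush_cup, bone_folder, knife from where it was at the start of the episode above 0.01 m).
It also fails if it takes over 54 s, if anything falls off the work surface, if the arm or the gripper's body presses on something with over 40 N, if the wrist force passes 120 N, or if a joint passes its speed limit or range.

## Working session

There is one attempt and no reset: what is moved stays moved. The work goes in short steps, Python scripts to look and compute and a shell command to move; the robot and the scene stay as the last step left them, time stands still between calls to the robot, and variables do not carry over. Pictures are saved under pics/ and viewed, at most 10 in all, crops included, and the job is handed in when it is done.

```bash
mkdir -p pics; python3 - <<'E'
from rig import *
import cv2,json
print(state())
for n in ("top","side","wrist"):
    cv2.imwrite(f"pics/{n}0.png",snapshot(n)); print(n,camera_model(n))
E
```

```text
{'clock': 0.0, 'qpos': array([ 1.14649079e+00,  4.94154916e-01,  1.34613787e+00, -2.62892000e-05,
        1.30247758e+00, -9.55011863e-02]), 'joint_vel': array([-0.00122248,  0.00029196, -0.00095872,  0.002713  , -0.00037912,
        0.00090503]), 'tau': array([ 1.19661458e-03, -8.82190490e+01, -3.83875966e+01,  6.20054834e-05,
        1.01843092e-02,  5.05197931e-05]), 'eef_pos': array([0.20167824, 0.59119015, 0.23071554]), 'eef_rot': array([-3.14041789e+00, -8.70774285e-05,  2.81279523e+00]), 'ft_force': array([-0.06865954,  0.2706833 , -0.88250168]), 'torque': array([ 0.01320133, -0.0541099 , -0.01019379]), 'gripper_force': 0.0, 'gripper_width': 0.08535703642897759}
top {'intrinsics': array([[406.02999672,   0.        , 276.63590396],
       [  0.        , 406.02999672, 204.07416678],
       [  0.        ,   0.        ,   1.        ]]), 'pose': array([[ 0.02096056, -0.99422454,  0.10525314,  0.34505265],
       [-0.9996498 , -0.01914042,  0.01827344,  0.0099692 ],
       [-0.01615331, -0.1055993 , -0.99427756,  1.28648653],
       [ 0.        ,  0.        ,  0.        ,  1.       
[... 266 characters left out ...]
784,  0.70361345, -0.63019209,  0.86652039],
       [ 0.00825919, -0.66500909, -0.7467896 ,  1.08950981],
       [ 0.        ,  0.        ,  0.        ,  1.        ]])}
wrist {'intrinsics': array([[372.47284672,   0.        , 278.59338503],
       [  0.        , 372.47284672, 210.9163637 ],
       [  0.        ,   0.        ,   1.        ]]), 'T_tool_cam': array([[ 2.99871065e-04, -9.45491390e-01, -3.25646957e-01,
         8.38819213e-02],
       [ 9.99999678e-01,  4.11790814e-05,  8.01286474e-04,
        -7.38919554e-05],
       [-7.44199620e-04, -3.25647093e-01,  9.45491098e-01,
        -1.43401471e-01],
       [ 0.00000000e+00,  0.00000000e+00,  0.00000000e+00,
         1.00000000e+00]])}
```

View pics/top0.png

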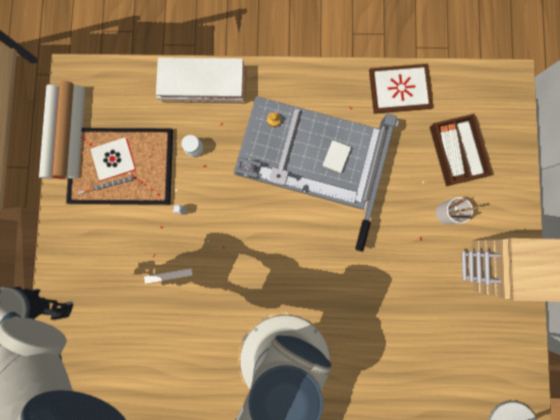

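View pics/side0.png

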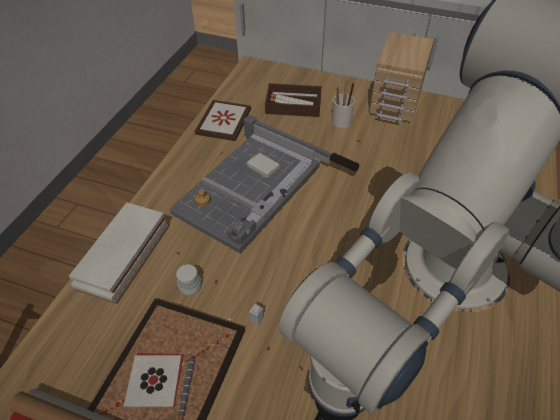

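The top view shows the trimmer with its wheel near pixel (250,168). The saddle is near (279,175) and the rail runs to the right and slightly down. In the side view the wheel is near (240,229). I'll enlarge both crops next.

```bash
python3 - <<'E'
import cv2,numpy as np
a=cv2.imread("pics/top0.png")[140:220,230:390]; b=cv2.imread("pics/side0.png")[150:260,200:340]
a=cv2.resize(a,None,fx=5,fy=5,interpolation=cv2.INTER_CUBIC)[:300,:400*2]
b=cv2.resize(b[20:105],None,fx=3.5,fy=3.5,interpolation=cv2.INTER_CUBIC)
c=np.zeros((600,800,3),np.uint8); c[:300,:800]=a[:300]; c[300:300+b.shape[0],:b.shape[1]]=b[:300]
cv2.imwrite("pics/crop0.png",c)
E
```

```text
(no output)
```

View pics/crop0.png

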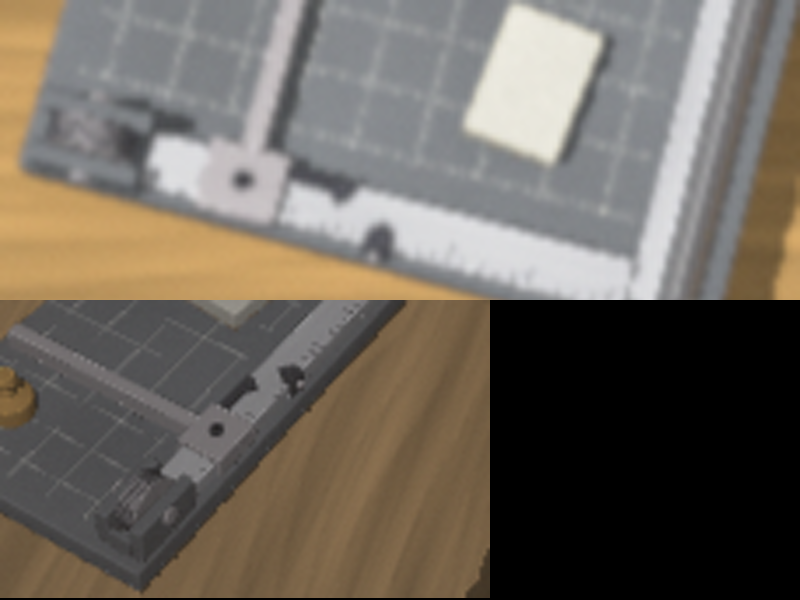

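The crop shows these features (top-view pixels):
- wheel at (247.4,167)
- saddle screw at (278.6,176)
- pointer tip at about (299,179.4)
- mark tip at (305.6,186)

In the side view the wheel is at about (240.6,226.6).

```bash
cat > h.py <<'E'
from rig import *
import numpy as np, cv2
from scipy.spatial.transform import Rotation as R
def cam(n,st=None):
    m=camera_model(n)
    if n!="wrist": return m["intrinsics"],m["pose"]
    st=st or state(); T=np.eye(4); T[:3,:3]=R.from_euler("xyz",st["eef_rot"]).as_matrix(); T[:3,3]=st["eef_pos"]
    return m["intrinsics"],T@m["T_tool_cam"]
def ray(K,P,uv,z):
    d=P[:3,:3]@np.linalg.solve(K,[uv[0],uv[1],1]); o=P[:3,3]
    return o+d*(z-o[2])/d[2]
def proj(K,P,p):
    q=K@(P[:3,:3].T@(np.asarray(p)-P[:3,3])); return q[:2]/q[2]
E
python3 - <<'E'
from h import *
K,P=cam("top")
w=ray(K,P,(247.4,167),.09);s=ray(K,P,(278.6,176),.065);p=ray(K,P,(299,179.4),.058);m=ray(K,P,(305.6,185.6),.059)
print(w,s,p,m)
for a,b in((w,s),): d=a-b; print("yaw",np.arctan2(-d[0],d[1]))
K,P=cam("side"); print(ray(K,P,(240.6,226.6),.09), ray(K,P,(200+217/3.5,170+130/3.5),.065))
# bed corner edges: bed near edge in top crop
K,P=cam("top"); a=ray(K,P,(230+22/5,140+170/5),.038);b=ray(K,P,(230+400/5,140+275/5),.038); print(a,b,np.arctan2(-(a-b)[0],(a-b)[1]))
E
```

```text
[0.58171119 0.12189611 0.09      ] [0.5605005  0.02823635 0.065     ] [ 0.55232797 -0.03429238  0.058     ] [ 0.53337783 -0.0546693   0.059     ]
yaw -0.22270868446421294
[0.57639253 0.14057633 0.09      ] [0.55679934 0.03575569 0.065     ]
[0.5690883  0.16676458 0.038     ] [ 0.50744779 -0.06977537  0.038     ] -0.25492284249489683
```

```bash
python3 -m handwheel '[[[0.5,-0.667,0.05],[0,0,0.0245],-1],[[0.5,-0.667,0.05],[0,0,0.0245],-1],[[0.5,-0.667,0.05],[0,0,0.0245],-1],[[0.5,-0.667,0.05],[0,0,0.0245],-1],[[0.5,-0.667,0.05],[0,0,0.0245],-1]]'
python3 -m handwheel '[[[0.5,-0.667,0],[0,0,0],-1],[[0.5,-0.667,0],[0,0,0],-1],[[0.5,-0.667,0],[0,0,0],-1],[[0.5,-0.667,0],[0,0,0],-1],[[0.5,-0.667,0],[0,0,0],-1]]'
python3 -m handwheel '[[[0.333,-0.433,0],[0,0,0],-1],[[0.333,-0.433,0],[0,0,0],-1],[[0.333,-0.433,0],[0,0,0],-1],[[0.333,-0.433,0],[0,0,0],-1],[[0.333,-0.433,0],[0,0,0],-1]]'
python3 - <<'E'
from h import *
s=state();print(s["clock"],s["eef_pos"],s["eef_rot"],s["gripper_width"])
K,P=cam("wrist",s);im=snapshot("wrist");cv2.imwrite("pics/w1.png",im);np.save("w1.npy",P)
cv2.imwrite("pics/w1v.png",cv2.resize(im,(800,600),interpolation=cv2.INTER_CUBIC))
E
```

```text
clock: 0.65
eef_pos: [0.3522, 0.3901, 0.2463]
eef_rot: [-3.141, -0.0, 2.89]
ft_force: [1.1, -0.4, -0.3]
gripper_width: 0.0124
gripper_force: 0.0
clock: 1.15
eef_pos: [0.5023, 0.1899, 0.2463]
eef_rot: [3.142, -0.0, 2.89]
ft_force: [1.1, 0.3, -0.9]
gripper_width: -0.0002
gripper_force: 0.0
clock: 1.65
eef_pos: [0.6022, 0.0601, 0.2457]
eef_rot: [-3.141, -0.0, 2.887]
ft_force: [-0.7, 1.1, 0.3]
gripper_width: -0.0
gripper_force: 0.0
1.65 [0.60220757 0.06011201 0.24568998] [-3.14137731e+00 -3.70938613e-04  2.88706369e+00] -2.4637431022783595e-07
```

View pics/w1v.png

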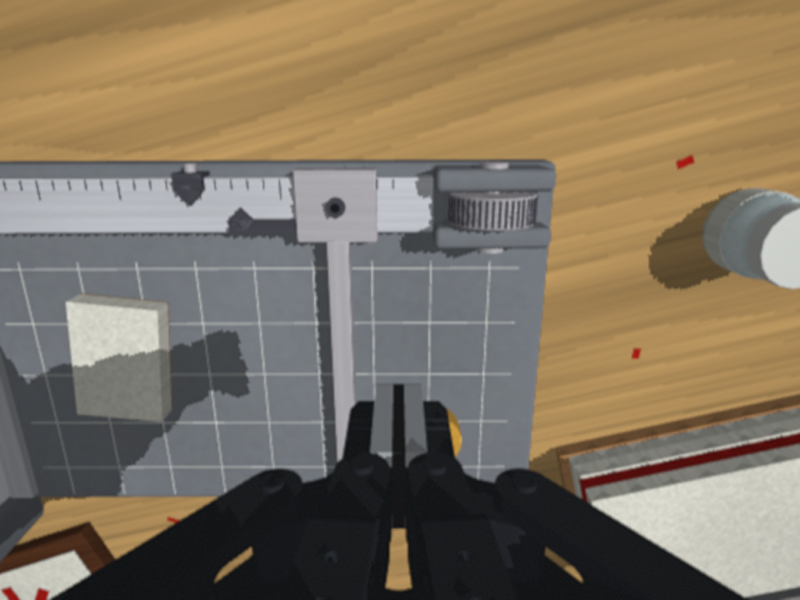

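The wrist view is clear (800×600 view pixels):
- wheel spans u 447–538, v 193–230
- cheeks run from u 437 to about 552
- saddle screw at (335,207)
- pointer tip at about (241,207)
- mark tip at about (188,205)

```bash
python3 - <<'E'
from h import *
P=np.load("w1.npy");K=camera_model("wrist")["intrinsics"];f=.7
r=lambda u,v,z:ray(K,P,(u*f,v*f),z)
sc=r(335,207,.065);w=r(493,212,.089);p=r(241,207,.058);m=r(188,205,.059)
c=(r(437,179,.075)+r(549,237,.075))/2
print("screw",sc,"wheel",w,"cheeks",c,"ptr",p,"mark",m)
a=r(5,234,.054);b=r(310,234,.054); d=b-a; print("yaw edge",np.arctan2(-d[0],d[1]))
d=c-sc; print("yaw",np.arctan2(-d[0],d[1]))
y=-.25; ax=np.array([-np.sin(y),np.cos(y),0]); print("gap",(p-m)@ax,"ptr-screw",(p-sc)@ax)
print("cheek len",(r(549,237,.075)-r(437,237,.075))@ax)
im=cv2.imread("pics/w1.png")[105:185,110:400]
cv2.imwrite("pics/w1c.png",cv2.resize(im,None,fx=2.75,fy=2.75,interpolation=cv2.INTER_CUBIC))
E
```

```text
screw [0.56080999 0.03150618 0.065     ] wheel [0.58297606 0.12060779 0.089     ] cheeks [0.58399489 0.12341477 0.075     ] ptr [ 0.54700321 -0.02598394  0.058     ] mark [ 0.53753066 -0.05690697  0.059     ]
yaw edge -0.25434014470077254
yaw -0.2471049797921183
gap 0.032305255301447365 ptr-screw -0.059118737765032923
cheek len 0.06714315935431056
```

View pics/w1c.png

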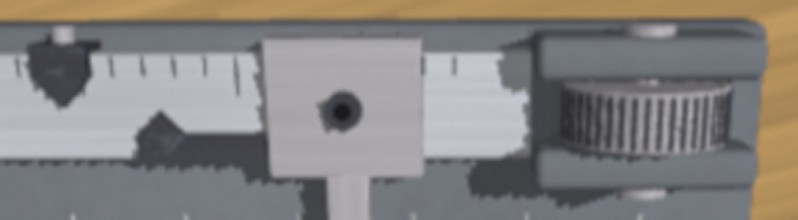

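Yaw is about -0.25 and the screw-to-pointer distance measures 59 mm against 60 given, so the points fit. The wheel's top is near (0.583, 0.122), and the gap to close is about 30 mm. I'll move over the wheel, 10 mm to its +y side.

```bash
python3 -m handwheel '[[[-0.056,0.238,0],[0,0,0],-1],[[-0.056,0.238,-0.1],[0,0,0],-1],[[-0.056,0.238,-0.25],[0,0,0],-1],[[-0.056,0.238,-0.4],[0,0,0],-1],[[-0.056,0.238,-0.46],[0,0,0],-1]]'
python3 -m handwheel '[[[0,0,-0.02],[0,0,0],-1],[[0,0,-0.03],[0,0,0],-1],[[0,0,-0.035],[0,0,0],-1],[[0,0,-0.04],[0,0,0],-1]]'
```

```text
clock: 2.2
eef_pos: [0.5811, 0.1349, 0.1047]
eef_rot: [-3.14, -0.005, 2.892]
ft_force: [0.3, -1.3, -0.0]
gripper_width: 0.0
gripper_force: 0.0
clock: 2.6
eef_pos: [0.5851, 0.1336, 0.0975]
eef_rot: [3.141, 0.002, 2.89]
ft_force: [-0.1, -0.3, 0.2]
gripper_width: 0.0002
gripper_force: 0.0
```

```bash
python3 -m handwheel '[[[0,0,-0.005],[0,0,0],-1],[[0,0,-0.01],[0,0,0],-1],[[0,0,-0.01],[0,0,0],-1]]'
python3 -m handwheel '[[[0,0,-0.004],[0,0,0],-1],[[0,0,-0.007],[0,0,0],-1],[[0,0,-0.007],[0,0,0],-1]]'
```

```text
clock: 2.9
eef_pos: [0.5846, 0.1332, 0.0933]
eef_rot: [3.142, 0.0, 2.89]
ft_force: [-0.9, 0.6, -0.2]
gripper_width: -0.0002
gripper_force: 0.0
clock: 3.2
eef_pos: [0.5845, 0.1333, 0.091]
eef_rot: [-3.142, -0.0, 2.89]
ft_force: [0.3, -0.9, -0.2]
gripper_width: -0.0
gripper_force: 0.0
```

```bash
python3 -m handwheel '[[[0,0,-0.003],[0,0,0],-1],[[0,0,-0.003],[0,0,0],-1]]'
python3 -m handwheel '[[[0,0,-0.003],[0,0,0],-1],[[0,0,-0.003],[0,0,0],-1]]'
```

```text
clock: 3.4
eef_pos: [0.5847, 0.1333, 0.0905]
eef_rot: [3.141, 0.0, 2.89]
ft_force: [-2.5, 0.6, 6.4]
gripper_width: -0.0003
gripper_force: 3.0
clock: 3.6
eef_pos: [0.5848, 0.1336, 0.0902]
eef_rot: [3.141, 0.001, 2.89]
ft_force: [-3.9, 0.7, 14.8]
gripper_width: 0.0
gripper_force: 7.3
```

```bash
python3 -m handwheel '[[[-0.003,-0.013,0],[0,0,0],-1],[[-0.0065,-0.026,0],[0,0,0],-1],[[-0.01,-0.039,0],[0,0,0],-1],[[-0.013,-0.052,0],[0,0,0],-1],[[-0.0165,-0.065,0],[0,0,0],-1]]'
python3 - <<'E'
from h import *
s=state();K,P=cam("wrist",s);im=snapshot("wrist");cv2.imwrite("pics/w2.png",im);np.save("w2.npy",P)
# is pointer/mark in view?
print(proj(K,P,[.545,-.029,.058]),proj(K,P,[.538,-.056,.059]),proj(K,P,[.561,.0315,.065]))
cv2.imwrite("pics/t2.png",snapshot("top"))
E
```

```text
clock: 4.1
eef_pos: [0.5799, 0.1141, 0.0904]
eef_rot: [3.141, 0.001, 2.89]
ft_force: [-2.9, 0.8, 10.3]
gripper_width: -0.0
gripper_force: 4.9
[ -4.58557214 256.60338156] [-59.93908989 257.38808835] [110.14033089 263.47113705]
```

```bash
cat >> h.py <<'E'
def screw(im,K,P,guess,z=.065,w=45):
    """dark round screw on the light saddle near the guessed world point"""
    u,v=proj(K,P,guess).astype(int); u0,v0=max(u-w,0),max(v-w,0); g=cv2.cvtColor(im[v0:v+w,u0:u+w],cv2.COLOR_BGR2GRAY)
    out=[]
    n,l,st,c=cv2.connectedComponentsWithStats((g<75).astype(np.uint8))
    for i in range(1,n):
        x,y,a,b,A=st[i]
        if 10<A<600 and .6<a/b<1.6 and x>0 and y>0: out.append((c[i]+[u0,v0],A,ray(K,P,c[i]+[u0,v0],z)))
    return out
E
python3 - <<'E'
from h import *
K=camera_model("wrist")["intrinsics"]
for n,gs in(("w1",[.561,.0315,.065]),("w2",[.559,.024,.065])):
    print(n); [print(*o) for o in screw(cv2.imread(f"pics/{n}.png"),K,np.load(n+".npy"),gs)]
E
```

```text
w1
[234.         145.02608696] 115 [0.56080534 0.03105497 0.065     ]
w2
[ 92.57990868 261.83333333] 438 [0.55794644 0.02332112 0.065     ]
[135.30769231 302.23076923] 65 [0.58530013 0.03540216 0.065     ]
```

The stroke moved the screw about 8 mm towards the blade side, as expected. I'll repeat it.

```bash
python3 -m handwheel '[[[0,0,0.025],[0,0,0],-1],[[0.0165,0.065,0.025],[0,0,0],-1],[[0.0165,0.065,0.025],[0,0,0],-1],[[0.0165,0.065,0.006],[0,0,0],-1],[[0.0165,0.065,0],[0,0,0],-1]]'
python3 -m handwheel '[[[-0.003,-0.013,0],[0,0,0],-1],[[-0.0065,-0.026,0],[0,0,0],-1],[[-0.01,-0.039,0],[0,0,0],-1],[[-0.013,-0.052,0],[0,0,0],-1],[[-0.0165,-0.065,0],[0,0,0],-1]]'
python3 - <<'E'
from h import *
s=state();K,P=cam("wrist",s);im=snapshot("wrist");cv2.imwrite("pics/w3.png",im);np.save("w3.npy",P)
[print(*o) for o in screw(im,K,P,[.556,.015,.065])]
E
```

```text
clock: 4.7
eef_pos: [0.585, 0.1333, 0.0897]
eef_rot: [3.141, 0.001, 2.89]
ft_force: [-6.5, 5.7, 34.2]
gripper_width: -0.0002
gripper_force: 17.2
clock: 5.2
eef_pos: [0.5799, 0.1134, 0.0902]
eef_rot: [3.141, 0.001, 2.889]
ft_force: [-1.1, 0.4, 12.1]
gripper_width: 0.0002
gripper_force: 5.7
[ 74.23830735 261.81737194] 449 [0.5555071  0.01382793 0.065     ]
```

```bash
python3 -m handwheel '[[[0,0,0.025],[0,0,0],-1],[[0.0165,0.065,0.025],[0,0,0],-1],[[0.0165,0.065,0.015],[0,0,0],-1],[[0.0165,0.065,0.005],[0,0,0],-1],[[0.0165,0.065,0.002],[0,0,0],-1]]'
python3 -m handwheel '[[[-0.003,-0.013,-0.002],[0,0,0],-1],[[-0.0065,-0.026,-0.002],[0,0,0],-1],[[-0.01,-0.039,-0.002],[0,0,0],-1],[[-0.013,-0.052,-0.002],[0,0,0],-1],[[-0.0165,-0.065,-0.002],[0,0,0],-1]]'
python3 -m handwheel '[[[0,0,0.1],[0,0,0],-1],[[-0.05,-0.3,0.3],[0,0,0],-1],[[-0.05,-0.3,0.3],[0,0,0],-1],[[-0.05,-0.3,0.3],[0,0,0],-1],[[-0.05,-0.3,0.3],[0,0,0],-1]]'
python3 - <<'E'
from h import *
s=state();K,P=cam("wrist",s);im=snapshot("wrist");cv2.imwrite("pics/w4.png",im);np.save("w4.npy",P)
[print(*o) for o in screw(im,K,P,[.554,.005,.065])]
m=proj(K,P,[.538,-.056,.059]).astype(int);p=proj(K,P,[.553,.004,.06]).astype(int);print(m,p)
u0,v0=m[0]-40,m[1]-35; c=im[v0:v0+90,u0:u0+160];print(u0,v0,c.shape)
cv2.imwrite("pics/w4c.png",cv2.resize(c,None,fx=5,fy=5,interpolation=cv2.INTER_CUBIC))
E
```

```text
clock: 5.75
eef_pos: [0.5845, 0.1331, 0.0901]
eef_rot: [3.141, 0.0, 2.89]
ft_force: [-4.4, 3.2, 21.4]
gripper_width: 0.0
gripper_force: 10.7
clock: 6.25
eef_pos: [0.5795, 0.1133, 0.0902]
eef_rot: [3.141, 0.001, 2.89]
ft_force: [-2.7, 1.8, 12.1]
gripper_width: 0.0
gripper_force: 5.6
clock: 6.75
eef_pos: [0.5646, 0.0221, 0.18]
eef_rot: [3.142, 0.001, 2.887]
ft_force: [-0.3, 1.1, 0.3]
gripper_width: -0.0001
gripper_force: 0.0
[248.82417582 196.04945055] 182 [0.55326014 0.00294294 0.065     ]
[235.51449275 231.36231884] 138 [ 0.57725156 -0.0143126   0.065     ]
[167 193] [250 193]
127 158 (90, 160, 3)
```

View pics/w4c.png

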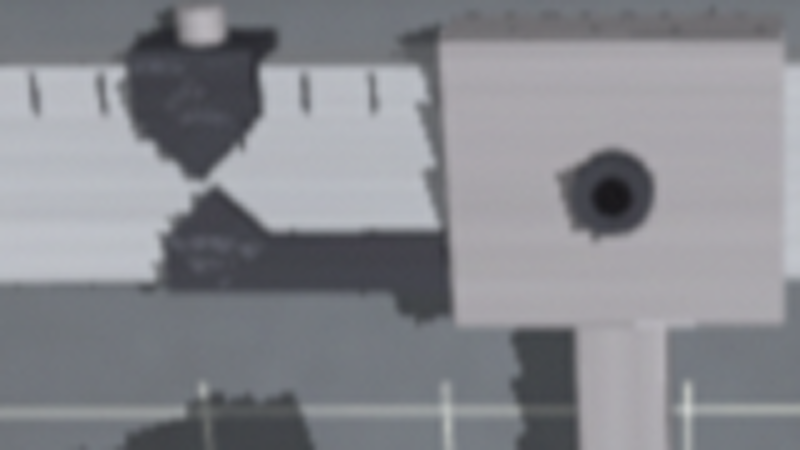

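The crop shows the mark's tip at (200,180) and the pointer's tip at (213,187). At about 6.7 px/mm the pointer has 1.9 mm left to go, which is about 4 mm of rim. I'll make one short stroke on top of the wheel.

```bash
python3 -m handwheel '[[[0.06,0.339,-0.1],[0,0,0],-1],[[0.06,0.339,-0.2],[0,0,0],-1],[[0.06,0.339,-0.27],[0,0,0],-1],[[0.06,0.339,-0.28],[0,0,0],-1],[[0.06,0.339,-0.285],[0,0,0],-1]]'
python3 -m handwheel '[[[0,0,-0.005],[0,0,0],-1],[[0,0,-0.01],[0,0,0],-1],[[0,0,-0.013],[0,0,0],-1],[[0,0,-0.015],[0,0,0],-1],[[0,0,-0.015],[0,0,0],-1]]'
python3 -m handwheel '[[[-0.0015,-0.006,0],[0,0,0],-1],[[-0.0033,-0.013,0],[0,0,0],-1],[[-0.0033,-0.013,0],[0,0,0],-1],[[-0.0033,-0.013,0],[0,0,0],-1]]'
python3 -m handwheel '[[[0,0,0.1],[0,0,0],-1],[[-0.06,-0.33,0.3],[0,0,0],-1],[[-0.06,-0.33,0.3],[0,0,0],-1],[[-0.06,-0.33,0.3],[0,0,0],-1],[[-0.06,-0.33,0.3],[0,0,0],-1]]'
python3 - <<'E'
from h import *
s=state();K,P=cam("wrist",s);im=snapshot("wrist");cv2.imwrite("pics/w5.png",im);np.save("w5.npy",P)
[print(*o) for o in screw(im,K,P,[.552,.002,.065])]
m=proj(K,P,[.538,-.056,.059]).astype(int)
u0,v0=m[0]-40,m[1]-35; c=im[v0:v0+70,u0:u0+90];print(u0,v0,c.shape)
cv2.imwrite("pics/w5c.png",cv2.resize(c,None,fx=8,fy=8,interpolation=cv2.INTER_CUBIC))
E
```

```text
clock: 7.3
eef_pos: [0.5813, 0.1273, 0.0914]
eef_rot: [-3.14, -0.003, 2.892]
ft_force: [-0.0, 0.1, -0.5]
gripper_width: -0.0001
gripper_force: 0.0
clock: 7.8
eef_pos: [0.5822, 0.1259, 0.0906]
eef_rot: [3.141, -0.0, 2.889]
ft_force: [-9.4, 3.4, 23.4]
gripper_width: 0.0
gripper_force: 11.5
clock: 8.2
eef_pos: [0.5812, 0.1218, 0.0907]
eef_rot: [3.141, 0.0, 2.889]
ft_force: [-9.1, 2.7, 22.8]
gripper_width: -0.0001
gripper_force: 11.6
clock: 8.7
eef_pos: [0.564, 0.0207, 0.1808]
eef_rot: [3.141, 0.003, 2.887]
ft_force: [0.1, 0.4, -0.3]
gripper_width: -0.0
gripper_force: 0.0
[247.01685393 195.5505618 ] 178 [5.52356575e-01 2.23160597e-04 6.50000000e-02]
[234.30496454 230.5106383 ] 141 [ 0.57623843 -0.01662029  0.065     ]
129 158 (70, 90, 3)
```

View pics/w5c.png

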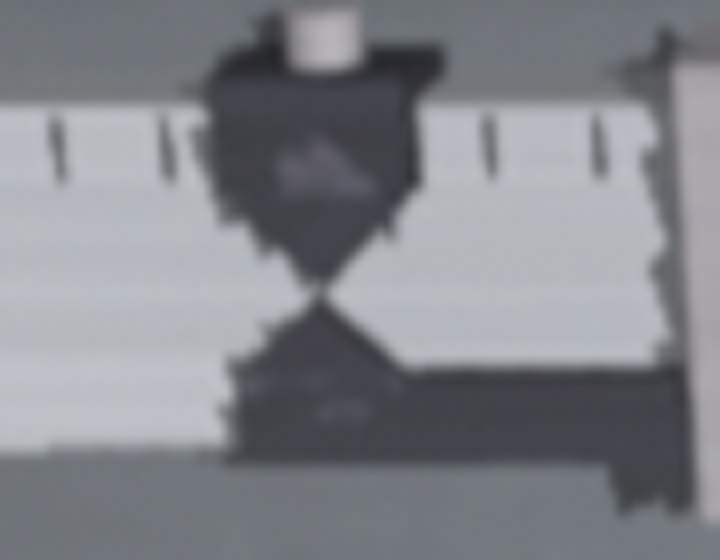

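The two tips meet at crop u = 320, aligned to about 0.2 mm, and the hand is clear of the trimmer. I'll hand the job in.

```bash
python3 -m handwheel '[[[0,0,0.15],[0,0,0],-1],[[0,0,0.15],[0,0,0],-1],[[0,0,0.15],[0,0,0],-1],[[0,0,0.15],[0,0,0],-1]]'
python3 -c "from rig import *; print(job_done())"
```

```text
clock: 9.15
eef_pos: [0.5631, 0.0235, 0.223]
eef_rot: [-3.141, -0.002, 2.891]
ft_force: [-0.1, 0.7, 0.1]
gripper_width: -0.0002
gripper_force: 0.0
the job is handed in; nothing more can be done
None
```

I rolled the wheel in four strokes until the pointer lined up with the gauge mark (to about 0.2 mm in the last wrist picture), lifted the hand clear and handed the job in at about 9 s; no verdict came back, and I didn't re-measure the loose items.

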